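Stock the ink caddy and pin its retaining bar

ROBOT

A 6-joint arm with a two-finger parallel gripper is mounted at the origin on the work surface. World frame = base frame: x ahead of the robot, y to its left, z up, the work surface at z = 0. Lengths are in mm, angles in rad, forces in N, time in s.
With the tool pointing down it reaches from about 350 to 975 mm from the base axis. Payload 7.1 kg.
Tool frame: the origin (TCP) lies between the finger pads; the fingertips stand 19 mm ahead of it and the grasp point (between the pads) is the TCP (ctrl.tcp_to_tips is the distance from the TCP to the fingertips, in mm); z points along the fingers, y is the line along which they close (so a half turn about z gives the same grasp; the last joint's range is limited). The gripper opens to 88 mm and grips with 3 to 60 N. Pads are 20 mm wide; open, the fingers measure 115 mm over their backs; the gripper's body (75 mm by 178 mm) begins 61 mm behind the grasp point.
Start: joints at [-1.367, 0.423, 1.63, -0, 1.089, -0.019], TCP at [138.12, -609.531, 241.675] pointing down, gripper open.
Joint ranges: [-3, 3], [-0.9, 2.11], [0.09, 2.58], [-1.31, 4.45], [0.11, 2.69], [-2.54, 2.54]. Speed limits (rad/s): [2.39, 2.39, 3.01, 3.14, 3.14, 3.14].

INTERFACE

Orientations are given as a rotation vector (axis times angle).
In Python, from workcell import status, optics, ctrl gives the robot as it stands. The module is installed in compiled form; this text tells all that it offers.
- The arm moves only by the shell command python3 -m inch 'ROWS'. ROWS is JSON, a list that holds one entry, the list of rows, each a list of 7 numbers: the shift along the tool's x, y, z in mm, then the turn, a rotation vector about the tool's x, y, z in rad, then the opening in per cent of the stroke, from 0 (shut) to 100 (fully open). A call has 1 to 20 rows; each row is the pose to reach, as a shift and turn from the pose commanded when the call began, along the tool's axes at that moment; what a row does not reach only later rows make up. A row lasts 1/10 s, in which the tool goes at most 50 mm and 8.59 degrees, less where a joint would pass 70% of its speed; a pose out of reach is approached as far as the arm can. A call with a gripper value outside its range is refused whole. The fingers move at their own pace and stop on an object; the grip force is fixed at half the most. Time passes only in rows, so rows that repeat a pose let the fingers close. It gives the time, the measured TCP pose, the force, the opening and the grip force at its end, in the units of the state.
- status.get_obs(): the state, without advancing time (a new reading comes with each control period).
- optics.get_image(name): name is "side" or "top" or "wrist"; returns a dict with "frame" (420x560x3 uint8, red, green, blue), "fx", "fy", "cx", "cy" (pixels), "rvec" (rotation vector, rad) and "tvec" (3), from world to camera coordinates, as OpenCV has them; the wrist camera has in their place "hand_eye" (4x4, takes a point from camera to tool coordinates, whose origin is the TCP and whose axes are the flange's). Camera axes: x right, y down, z forward; pixel columns grow to the right and rows downward; lengths in mm; the calibration is good to about 2 mm. A picture is of the moment at which its call begins: read the wrist's pose just before it. There is no depth.
- ctrl.close_job(): hands the job in; it is judged then, once.
The state is a dict: "t": time; "qpos": joint angles; "qvel": joint speeds; "joint_torque": joint torques, N m; "ee_pos": TCP position; "orientation": TCP orientation; "ft_force": force on the tool from outside, world axes, zero at the start; "moment": the same for the moment, N m; "width": finger opening in mm; "grasp_force": force on a finger pad.
Only numpy, scipy, OpenCV 4.12 (cv2) and the standard library are available. Lean on these libraries where they do the work, as an engineer would, in place of code of your own. Each camera call takes 0.05 s, during which the arm holds its last target. There are 200 camera calls.

TASK

Stock the ink caddy for the press. Pull the pin out of the yoke, park it in its wooden stand, and swing the retaining bar wide open; then stand a spare ink can upright in each empty cell, leaving the cans that are already in it where they are. Finally swing the bar back over the cans until its eye is fully home in the yoke, put the pin back down through both ears and the eye until its collar rests on the top ear, and do not disturb the other things on the bench.

Things in the scene. Friction and masses are not known exactly. Their poses are not given: they have to be found in the camera images.
- stowed0_mid (a point): One of the cans that may already stand in the caddy at the start (None if this one is absent): an ink can: plain aluminium cylinder with a paper label, 54 mm across, 64 mm high, about 0.25 kg, bottom-heavy. The point is the centre of the can, 32 mm above its underside; z is its axis.
- stowed1_mid (a point): One of the cans that may already stand in the caddy at the start (None if this one is absent): an ink can: plain aluminium cylinder with a paper label, 54 mm across, 64 mm high, about 0.25 kg, bottom-heavy. The point is the centre of the can, 32 mm above its underside; z is its axis.
- stowed2_mid (a point): One of the cans that may already stand in the caddy at the start (None if this one is absent): an ink can: plain aluminium cylinder with a paper label, 54 mm across, 64 mm high, about 0.25 kg, bottom-heavy. The point is the centre of the can, 32 mm above its underside; z is its axis.
- stowed3_mid (a point): One of the cans that may already stand in the caddy at the start (None if this one is absent): an ink can: plain aluminium cylinder with a paper label, 54 mm across, 64 mm high, about 0.25 kg, bottom-heavy. The point is the centre of the can, 32 mm above its underside; z is its axis.
- spare0_mid (a point): One of the spare cans, standing on the bench at the start (None if this one is absent): an ink can: plain aluminium cylinder with a paper label, 54 mm across, 64 mm high, about 0.25 kg, bottom-heavy. The point is the centre of the can, 32 mm above its underside; z is its axis.
- spare1_mid (a point): One of the spare cans, standing on the bench at the start (None if this one is absent): an ink can: plain aluminium cylinder with a paper label, 54 mm across, 64 mm high, about 0.25 kg, bottom-heavy. The point is the centre of the can, 32 mm above its underside; z is its axis.
- spare2_mid (a point): One of the spare cans, standing on the bench at the start (None if this one is absent): an ink can: plain aluminium cylinder with a paper label, 54 mm across, 64 mm high, about 0.25 kg, bottom-heavy. The point is the centre of the can, 32 mm above its underside; z is its axis.
- spare3_mid (a point): One of the spare cans, standing on the bench at the start (None if this one is absent): an ink can: plain aluminium cylinder with a paper label, 54 mm across, 64 mm high, about 0.25 kg, bottom-heavy. The point is the centre of the can, 32 mm above its underside; z is its axis.
- cell0 (a point): Cell 0 of the ink caddy, a grey tray of four cells in a row on a dark base plate fixed to the bench. The point is the centre of the cell's floor, 6 mm above the bench. The cell is 60 by 60 mm inside, with walls 24 mm high and 6 mm thick; cells are 66 mm apart. The caddy's y axis runs along the row, from the yoke's end to the bar pivot's end (cell 0 is next to the pivot, cell 3 next to the yoke).
- cell1 (a point): Cell 1 of the ink caddy, a grey tray of four cells in a row on a dark base plate fixed to the bench. The point is the centre of the cell's floor, 6 mm above the bench. The cell is 60 by 60 mm inside, with walls 24 mm high and 6 mm thick; cells are 66 mm apart. The caddy's y axis runs along the row, from the yoke's end to the bar pivot's end (cell 0 is next to the pivot, cell 3 next to the yoke).
- cell2 (a point): Cell 2 of the ink caddy, a grey tray of four cells in a row on a dark base plate fixed to the bench. The point is the centre of the cell's floor, 6 mm above the bench. The cell is 60 by 60 mm inside, with walls 24 mm high and 6 mm thick; cells are 66 mm apart. The caddy's y axis runs along the row, from the yoke's end to the bar pivot's end (cell 0 is next to the pivot, cell 3 next to the yoke).
- cell3 (a point): Cell 3 of the ink caddy, a grey tray of four cells in a row on a dark base plate fixed to the bench. The point is the centre of the cell's floor, 6 mm above the bench. The cell is 60 by 60 mm inside, with walls 24 mm high and 6 mm thick; cells are 66 mm apart. The caddy's y axis runs along the row, from the yoke's end to the bar pivot's end (cell 0 is next to the pivot, cell 3 next to the yoke).
- yoke_top (a point): The steel yoke at the end of the caddy: two level ears, 40 by 44 mm and 10 mm thick, one above the other with a 20 mm gap, on an upright web at the row's outer end. The point is the centre of the 17 mm hole at the top face of the top ear, 104 mm above the bench; the holes are vertical, under each other, and open below (the lower ear's underside is 64 mm above the bench). x is across the row, y along it, z up.
- bar (a joint): Angle of the retaining bar in rad: 0 when closed (bar over the row of cans, its eye home between the yoke's ears and its hole in line with theirs, against a stop), growing as it swings open, level, away from the row on the side of the caddy that faces away from the robot (anticlockwise from above opens), up to a stop at 1.5. At the start it is closed and held by the pin. It has light friction (0.15 N m) and stays where it is left.
- bar_pivot (a point): The vertical pivot axis of the bar, on the post at the other end of the caddy, at the bar's mid-height, 84 mm above the bench. The bar is a flat steel bar 24 mm wide and 12 mm thick, from 78 to 90 mm above the bench, 318 mm from pivot to the centre of the round eye at its free end (36 mm across, 12 mm thick, 19 mm hole); seated cans (tops 70 mm above the bench) pass under it.
- bar_knob (a point): The bar's black upright knob, a round post 22 mm across and 46 mm tall on top of the bar, 150 mm from the pivot. The point is on its axis, 24 mm above the bar's top face, 114 mm above the bench (the knob's top is at 136 mm).
- stand_top (a point): The pin stand, a plain wooden block 64 mm square and 70 mm high, fixed to the bench. The point is the centre of its vertical hole at the top face, 70 mm above the bench; the hole is 18 mm across and 66 mm deep, so a parked pin hangs with its collar on the block's top.
- pin_grip (a point): The steel pin, at the start upright through the yoke and the eye, its collar on the top ear: shaft 14 mm across and 60 mm long with a tapered tip, then a collar 32 mm across and 8 mm thick, then a round dark grip 24 mm across and 42 mm tall. The point is on the axis of the grip, 24 mm above the collar's top, 32 mm above the collar's underside and 92 mm above the tip; z is the pin's axis, up. 0.16 kg.
- tape_roll: Bystander: a cardboard roll of tape lying flat, 96 mm across, 30 mm high; its origin is under it. Leave it alone.
- palette_knife: Bystander: an ink spatula lying on the bench; its origin is under it. Leave it alone.
- cleaner: Bystander: a white plastic bottle, 68 mm across, 190 mm tall; its origin is under it. Leave it alone.
- big_tub: Bystander: a wide white ink tub with a black lid, 110 mm across, 100 mm tall (too wide for the cells); its origin is under it. Leave it alone.
- ink_brush: Bystander: a brush lying on the bench; its origin is under it. Leave it alone.
- squeegee: Bystander: a wooden-backed squeegee 260 mm long lying on the bench; its origin is under it. Leave it alone.
Things that resemble listed ones, but are neither listed nor needed, are in the scene too. Leave any purple or red look-alike of the part that bears spare1_mid alone.

How it is judged (in metres and radians):
On the way, in this order (a step that is already met when the one before it is completed fails the run):
1. the pin is parked in its stand, collar on the block (horizontal distance between pin_grip and stand_top below 0.006 m and z of pin_grip in the frame of stand_top between 0.027 and 0.037 m and angle between pin_grip's own z axis and vertical below 0.15 rad), for 0.2 s.
2. the bar is swung wide open, beyond 1 rad (value of joint bar above 1 rad), for 0.2 s.
3. every cell of the caddy holds an upright can (((horizontal distance between stowed0_mid and cell0 below 0.012 m and z of stowed0_mid in the frame of cell0 between 0.026 and 0.038 m and angle between stowed0_mid's own z axis and vertical below 0.12 rad) or (horizontal distance between spare0_mid and cell0 below 0.012 m and z of spare0_mid in the frame of cell0 between 0.026 and 0.038 m and angle between spare0_mid's own z axis and vertical below 0.12 rad) or (horizontal distance between spare1_mid and cell0 below 0.012 m and z of spare1_mid in the frame of cell0 between 0.026 and 0.038 m and angle between spare1_mid's own z axis and vertical below 0.12 rad) or (horizontal distance between spare2_mid and cell0 below 0.012 m and z of spare2_mid in the frame of cell0 between 0.026 and 0.038 m and angle between spare2_mid's own z axis and vertical below 0.12 rad) or (horizontal distance between spare3_mid and cell0 below 0.012 m and z of spare3_mid in the frame of cell0 between 0.026 and 0.038 m and angle between spare3_mid's own z axis and vertical below 0.12 rad)) and ((horizontal distance between stowed1_mid and cell1 below 0.012 m and z of stowed1_mid in the frame of cell1 between 0.026 and 0.038 m and angle between stowed1_mid's own z axis and vertical below 0.12 rad) or (horizontal distance between spare0_mid and cell1 below 0.012 m and z of spare0_mid in the frame of cell1 between 0.026 and 0.038 m and angle between spare0_mid's own z axis and vertical below 0.12 rad) or (horizontal distance between spare1_mid and cell1 below 0.012 m and z of spare1_mid in the frame of cell1 between 0.026 and 0.038 m and angle between spare1_mid's own z axis and vertical below 0.12 rad) or (horizontal distance between spare2_mid and cell1 below 0.012 m and z of spare2_mid in the frame of cell1 between 0.026 and 0.038 m and angle between spare2_mid's own z axis and vertical below 0.12 rad) or (horizontal distance between spare3_mid and cell1 below 0.012 m and z of spare3_mid in the frame of cell1 between 0.026 and 0.038 m and angle between spare3_mid's own z axis and vertical below 0.12 rad)) and ((horizontal distance between stowed2_mid and cell2 below 0.012 m and z of stowed2_mid in the frame of cell2 between 0.026 and 0.038 m and angle between stowed2_mid's own z axis and vertical below 0.12 rad) or (horizontal distance between spare0_mid and cell2 below 0.012 m and z of spare0_mid in the frame of cell2 between 0.026 and 0.038 m and angle between spare0_mid's own z axis and vertical below 0.12 rad) or (horizontal distance between spare1_mid and cell2 below 0.012 m and z of spare1_mid in the frame of cell2 between 0.026 and 0.038 m and angle between spare1_mid's own z axis and vertical below 0.12 rad) or (horizontal distance between spare2_mid and cell2 below 0.012 m and z of spare2_mid in the frame of cell2 between 0.026 and 0.038 m and angle between spare2_mid's own z axis and vertical below 0.12 rad) or (horizontal distance between spare3_mid and cell2 below 0.012 m and z of spare3_mid in the frame of cell2 between 0.026 and 0.038 m and angle between spare3_mid's own z axis and vertical below 0.12 rad)) and ((horizontal distance between stowed3_mid and cell3 below 0.012 m and z of stowed3_mid in the frame of cell3 between 0.026 and 0.038 m and angle between stowed3_mid's own z axis and vertical below 0.12 rad) or (horizontal distance between spare0_mid and cell3 below 0.012 m and z of spare0_mid in the frame of cell3 between 0.026 and 0.038 m and angle between spare0_mid's own z axis and vertical below 0.12 rad) or (horizontal distance between spare1_mid and cell3 below 0.012 m and z of spare1_mid in the frame of cell3 between 0.026 and 0.038 m and angle between spare1_mid's own z axis and vertical below 0.12 rad) or (horizontal distance between spare2_mid and cell3 below 0.012 m and z of spare2_mid in the frame of cell3 between 0.026 and 0.038 m and angle between spare2_mid's own z axis and vertical below 0.12 rad) or (horizontal distance between spare3_mid and cell3 below 0.012 m and z of spare3_mid in the frame of cell3 between 0.026 and 0.038 m and angle between spare3_mid's own z axis and vertical below 0.12 rad))), for 0.2 s.
4. the bar is swung home, its eye between the ears (value of joint bar below 0.025 rad), for 0.2 s.
5. the pin is through both ears and the eye, its collar on the top ear (value of joint bar below 0.025 rad and horizontal distance between pin_grip and yoke_top below 0.006 m and z of pin_grip in the frame of yoke_top between 0.027 and 0.036 m and angle between pin_grip's own z axis and vertical below 0.1 rad), for 0.2 s.
At the end, for the whole second after the job is handed in: Every cell holds a can standing upright on its floor (within 12 mm of the cell's centre, tilt under 0.12 rad); the bar is closed (under 0.025 rad); the pin is upright in the yoke (tilt under 0.1 rad, within 6 mm of the hole's axis) with its collar within about 4 mm of the top ear, at rest (all of step 3 and all of step 5 and linear speed of pin below 0.02 m/s); the robot touches nothing.
It fails at once if a can that was already in the caddy is taken out or shifted by more than 30 mm (distance of any of stowed0_mid, stowed1_mid, stowed2_mid, stowed3_mid from where it was at the start of the episode above 0.03 m).
It fails at once if a bystander is moved by more than 40 mm (distance of any of tape_roll, palette_knife, cleaner, big_tub, ink_brush, squeegee from where it was at the start of the episode above 0.04 m).
Of stowed0, stowed1, stowed2, stowed3 only 1 to 2 are there at a start; the rules pass over those that are not, and their reading is None.
Of spare0, spare1, spare2, spare3 only 3 to 4 are there at a start; the rules pass over those that are not, and their reading is None.
At some moment in a run one of spare0, spare1, spare2, spare3 may be knocked a few centimetres aside while the robot is not near it.
It also fails if it takes over 210 s, if anything falls off the work surface, if the arm or the gripper's body presses on something with over 40 N, if the wrist force passes 120 N, or if a joint passes its speed limit or range.

## Working session

There is one attempt and no reset: what is moved stays moved. The work goes in short steps, Python scripts to look and compute and a shell command to move; the robot and the scene stay as the last step left them, time stands still between calls to the robot, and variables do not carry over. Pictures are saved under pics/ and viewed, at most 19 in all, crops included, and the job is handed in when it is done.

```bash
mkdir -p pics; cat > h.py <<'E'
import numpy as np, cv2
from workcell import status, optics, ctrl
R=lambda v: cv2.Rodrigues(np.array(v,float))[0]
def snap(name,fn=None):
    o=status.get_obs(); im=optics.get_image(name)
    if fn: cv2.imwrite('pics/'+fn,im['frame'][:,:,::-1])
    return o,im
def cam(o,im):
    """camera centre, rotation cam->world"""
    if 'hand_eye' in im:
        H=np.array(im['hand_eye']); Rt=R(o['orientation'])
        return Rt@H[:3,3]+np.array(o['ee_pos']), Rt@H[:3,:3]
    Rc=R(np.ravel(im['rvec'])); return -Rc.T@np.ravel(im['tvec']), Rc.T
def ray(o,im,u,v,z):
    c,Rw=cam(o,im); d=Rw@np.array([(u-im['cx'])/im['fx'],(v-im['cy'])/im['fy'],1]); return c+d*(z-c[2])/d[2]
def proj(o,im,p):
    c,Rw=cam(o,im); q=Rw.T@(np.array(p,float)-c); return im['fx']*q[0]/q[2]+im['cx'],im['fy']*q[1]/q[2]+im['cy']
E
python3 - <<'E'
from h import *
for n in('top','side','wrist'):
    o,im=snap(n,n+'0.png'); print(n,cam(o,im),im['fx'],im['cx'],im['cy'])
print(o['orientation'],R(o['orientation']),o['t'],o['ft_force'],o['width'])
print(im['hand_eye'])
E
```

```text
top (array([ 276.15113482,   51.84468306, 1640.1400769 ]), array([[-1.23201628e-02, -9.79759457e-01,  1.99798950e-01],
       [-9.99922777e-01,  1.23971886e-02, -8.65613359e-04],
       [-1.62885239e-03, -1.99794185e-01, -9.79836532e-01]])) 425.7990910016638 286.21021287803336 205.39850382452263
side (array([-324.17693512,  912.00963926, 1002.64975772]), array([[-0.68501114, -0.43447283,  0.58480176],
       [-0.72825608,  0.38624926, -0.56608708],
       [ 0.02007021, -0.8136614 , -0.58099253]])) 507.8945150852972 280.9663230126879 212.94773518709474
wrist (array([ 216.85288689, -590.598762  ,  384.669534  ]), array([[ 0.22125793, -0.93296089, -0.28395228],
       [-0.97521446, -0.21205915, -0.06314806],
       [-0.00130001,  0.29088638, -0.95675672]])) 309.6970482899321 276.05071085134347 206.89428850491478
[-3.12074419e+00 -3.49034929e-01  1.95575787e-04] [[ 9.75291153e-01  2.20923266e-01 -2.78343075e-04]
 [ 2.20923440e-01 -9.75290194e-01  1.36801824e-03]
 [ 3.07617872e-05 -1.39570860e-03 -9.99999026e-01]] 0.1 [-0.31699265  0.72287831  0.25187125] 87.85167904362768
[[ 3.43128017e-04 -9.56748395e-01 -2.90916468e-01  8.09644579e+01]
 [ 9.99999937e-01  3.00449575e-04  1.91372275e-04 -8.19749517e-01]
 [-9.56893875e-05 -2.90916516e-01  9.56748437e-01 -1.43703753e+02]
 [ 0.00000000e+00  0.00000000e+00  0.00000000e+00  1.00000000e+00]]
```

View pics/top0.png

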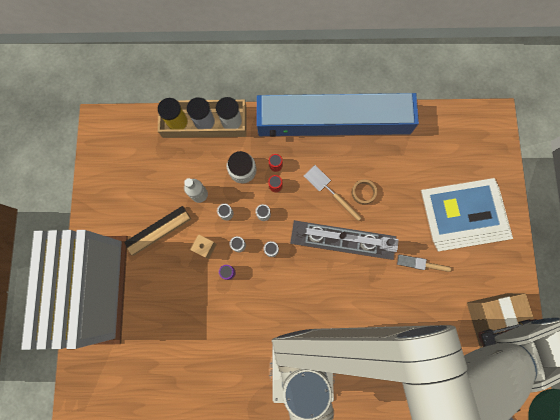

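View pics/side0.png

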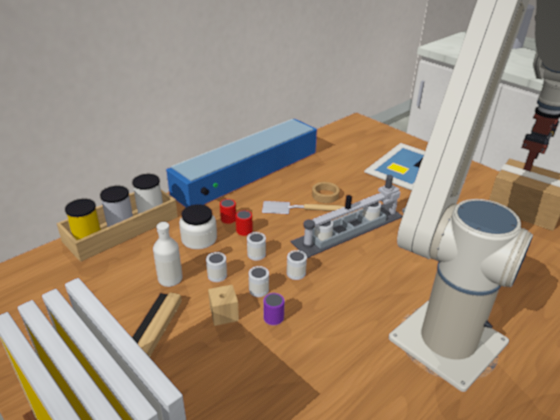

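The top view shows the four white spares at (224,211), (263,211), (237,243) and (271,249), and the stand at (202,246). The caddy runs from (295,235) to (397,245), and the look-alikes are purple (227,272) and red. I'll enlarge the caddy next.

```bash
python3 - <<'E'
from h import *
a=cv2.imread('pics/top0.png')[195:285,185:405]; b=cv2.imread('pics/side0.png')[165:330,200:420]
a=cv2.resize(a,(660,270),interpolation=cv2.INTER_CUBIC); b=cv2.resize(b,(440,330),interpolation=cv2.INTER_CUBIC)
c=np.zeros((600,660,3),np.uint8); c[:270]=a; c[270:,:440]=b; cv2.imwrite('pics/c0.png',c)
o,im=snap('top')
for n,u,v,z in [('sp',224,211,64),('sp',263,211,64),('sp',237,243,64),('sp',271,249,64),('stand',202,245,70),('purple',227,271,64)]: print(n,ray(o,im,u,v,z).round(0))
E
```

```text
sp [579. 285.  64.]
sp [577. 138.  64.]
sp [457. 235.  64.]
sp [434. 109.  64.]
stand [451. 363.  70.]
purple [355. 270.  64.]
```

View pics/c0.png

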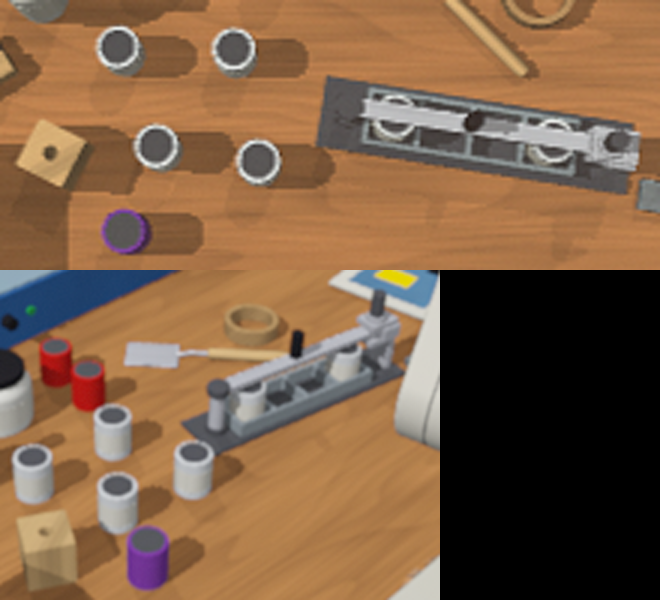

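```bash
python3 - <<'E'
from h import *
o,im=snap('top'); o2,im2=o,None
pin=ray(o,im,391,242.3,154); piv=ray(o,im,300,234.3,95); knob=ray(o,im,343,235,136)
print(pin,piv,knob, np.linalg.norm(pin-piv))
p=np.array(o['ee_pos']); Rt=R(o['orientation'])
# want TCP x,y such that target in view; go to TCP z 330
t=np.array([420,-150,330]); print(Rt.T@(t-p))
E
```

```text
[ 442.79413244 -314.4546367   154.        ] [482.85078515   1.44073159  95.        ] [ 472.94597437 -149.97839941  136.        ] 323.844745410535
[ 376.44600822 -385.67781921  -88.44182827]
```

```bash
R='[376,-386,-88,0,0,-1.22,100]'; python3 -m inch "[[[60,-60,-88,0,0,-0.15,100],[376,-386,-88,0,0,-1.22,100],[376,-386,-88,0,0,-1.22,100],[376,-386,-88,0,0,-1.22,100],[376,-386,-88,0,0,-1.22,100],[376,-386,-88,0,0,-1.22,100],[376,-386,-88,0,0,-1.22,100],[376,-386,-88,0,0,-1.22,100],[376,-386,-88,0,0,-1.22,100],[376,-386,-88,0,0,-1.22,100],[376,-386,-88,0,0,-1.22,100],[376,-386,-88,0,0,-1.22,100],[376,-386,-88,0,0,-1.22,100],[376,-386,-88,0,0,-1.22,100],[376,-386,-88,0,0,-1.22,100],[376,-386,-88,0,0,-1.22,100]]]"
python3 - <<'E'
from h import *
o,im=snap('wrist','w1.png'); print(o['ee_pos'],o['qpos'],R(o['orientation']))
for n,p in [('pin',[443,-314,154]),('piv',[483,1,90])]: print(n,proj(o,im,p))
E
```

```text
t: 1.85
ee_pos: [418.8, -151.1, 329.5]
orientation: [-2.361, -2.072, 0.001]
ft_force: [-0.2, 0.1, 0.2]
width: 87.6
grasp_force: 0.0
[ 418.84905205 -151.1195479   329.4597738 ] [-3.72901845e-01  4.53137296e-02  1.91258422e+00 -1.44472819e-04
  1.18421945e+00 -2.42478554e-01] [[ 1.29999807e-01  9.91513873e-01 -5.37425131e-04]
 [ 9.91514019e-01 -1.29999790e-01  6.65571316e-05]
 [-3.87283504e-06 -5.41516966e-04 -9.99999853e-01]]
pin (np.float64(312.84745005345314), np.float64(319.4113700033778))
piv (np.float64(315.1422434118226), np.float64(39.2489087418443))
```

View pics/w1.png

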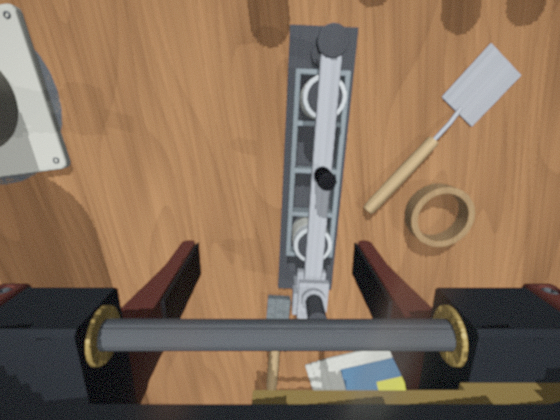

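Cans stand in cells 0 and 3, so cells 1 and 2 are empty. The knob top is at (325,178), the pivot post at (332,40) and the yoke at (313,290). Next I'll look straight down on the pin.

```bash
python3 -m inch "[[[-204,48,30,0,0,0,100],[-204,48,30,0,0,0,100],[-204,48,30,0,0,0,100],[-204,48,30,0,0,0,100],[-204,48,30,0,0,0,100],[-204,48,30,0,0,0,100],[-204,48,30,0,0,0,100]]]"
python3 - <<'E'
from h import *
o,im=snap('wrist','w2.png'); print(o['ee_pos'])
for n,p in [('pin',[443,-314,154]),('piv',[483,1,90])]: print(n,proj(o,im,p))
c,Rw=cam(o,im); print(c,proj(o,im,[c[0],c[1],0]))
E
```

```text
t: 2.6
ee_pos: [440.5, -357.9, 299.4]
orientation: [-2.359, -2.073, -0.0]
ft_force: [0.4, 0.5, 0.1]
width: 87.9
grasp_force: 0.0
[ 440.46265304 -357.87065371  299.43037303]
pin (np.float64(272.1940876935337), np.float64(154.85923767682664))
piv (np.float64(270.86333578858734), np.float64(-240.46786825930056))
[ 451.50181463 -277.57015629  443.21261907] (np.float64(276.24671976213375), np.float64(112.97280993898235))
```

View pics/w2.png

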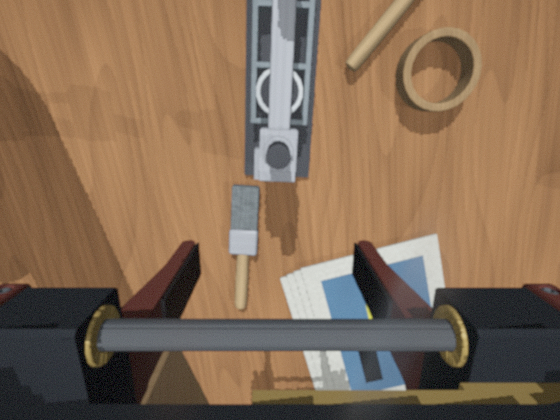

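```bash
python3 - <<'E'
from h import *
o,im=snap('wrist'); g=cv2.cvtColor(im['frame'],cv2.COLOR_RGB2GRAY)
m=(g[130:180,255:300]<75).astype(np.uint8); n,l,s,c=cv2.connectedComponentsWithStats(m); print([(s[i],c[i]+[255,130]) for i in range(1,n) if s[i][4]>30])
print('pin',ray(o,im,278,156,154))
print('can3',ray(o,im,279.5,91,70))
for v in (15,30,45,110):
    r=g[v,240:325].astype(int); print(v,r.tolist())
p=np.array(o['ee_pos']);Rt=R(o['orientation'])
t=ray(o,im,278,156,154); t[2]=138; print('shift',Rt.T@(t-p))
E
```

```text
[(array([ 0,  0,  4, 13, 38], dtype=int32), array([256.02631579, 135.52631579])), (array([43,  0,  2, 27, 37], dtype=int32), array([298.72972973, 145.24324324]))]
pin [ 448.45753142 -315.33523381  154.        ]
can3 [ 458.41449448 -254.01958282   70.        ]
15 [132, 132, 130, 131, 134, 119, 104, 86, 83, 83, 82, 103, 131, 148, 154, 156, 151, 134, 94, 66, 65, 63, 65, 68, 61, 65, 56, 70, 66, 66, 74, 114, 157, 185, 196, 197, 195, 187, 171, 153, 141, 143, 139, 144, 137, 137, 140, 139, 140, 145, 142, 142, 140, 140, 123, 100, 76, 58, 55, 59, 70, 61, 60, 58, 54, 57, 57, 75, 117, 143, 160, 162, 160, 141, 115, 92, 86, 87, 92, 109, 130, 142, 145, 144, 142]
30 [138, 136, 135, 134, 128, 120, 99, 90, 80, 85, 81, 110, 134, 148, 155, 153, 144, 119, 82, 63, 65, 59, 67, 63, 66, 64, 69, 61, 67, 66, 95, 143, 177, 190, 194, 195, 193, 191, 188, 175, 161, 145, 140, 142, 143, 139, 143, 142, 146, 147, 145, 143, 144, 133, 105, 72, 60, 59, 55, 56, 57, 60, 60, 58, 57, 63, 77, 117, 147, 160, 163, 157, 140, 108, 90, 81, 87, 88, 102, 121, 134, 135, 141, 141, 145]
45 [137, 134, 135, 138, 136, 119, 104, 86, 82, 85, 91, 113, 138, 155, 154, 153, 136, 108, 74, 62, 72, 82, 94, 87, 94, 96, 95, 97, 93, 97, 123, 157, 184, 195, 193, 192, 191, 190, 194, 193, 197, 196, 194, 193, 190, 192, 195, 197, 198, 197, 197, 196, 182, 153, 99, 59, 61, 57, 61, 58, 59, 78, 81, 87, 84, 84, 117, 146, 161, 164, 161, 142, 110, 88, 87, 88, 95, 114, 137, 144, 141, 141, 140, 139, 136]
110 [133, 137, 133, 134, 121, 99, 88, 85, 88, 96, 116, 140, 154, 152, 152, 131, 86, 64, 58, 57, 63, 74, 108, 157, 184, 199, 206, 204, 191, 178, 186, 190, 194, 189, 191, 193, 196, 196, 194, 193, 191, 191, 191, 193, 196, 197, 198, 197, 191, 180, 173, 181, 200, 198, 180, 138, 93, 62, 57, 59, 72, 89, 118, 153, 162, 162, 160, 139, 102, 90, 87, 93, 101, 123, 138, 140, 137, 140, 149, 150, 152, 148, 151, 141, 142]
shift [ 42.58788188   2.39750173 161.77765981]
```

The pin grip's top is at about (278,156), which puts the pin at (448,-315). I'll grasp it there.

```bash
python3 -m inch "[[[43,2,40,0,0,0,100],[43,2,80,0,0,0,100],[43,2,120,0,0,0,100],[43,2,145,0,0,0,100],[43,2,162,0,0,0,100],[43,2,162,0,0,0,100],[43,2,162,0,0,0,100],[43,2,162,0,0,0,0],[43,2,162,0,0,0,0],[43,2,162,0,0,0,0],[43,2,162,0,0,0,0],[43,2,162,0,0,0,0],[43,2,162,0,0,0,0],[43,2,162,0,0,0,0]]]"
```

```text
t: 4.1
ee_pos: [448.5, -316.1, 137.6]
orientation: [-2.359, -2.075, 0.0]
ft_force: [0.8, 0.1, -0.0]
width: 35.4
grasp_force: 0.0
```

```bash
python3 -m inch "[[[0,0,0,0,0,0,0],[0,0,0,0,0,0,0],[0,0,0,0,0,0,0],[0,0,0,0,0,0,0],[0,0,0,0,0,0,0],[0,0,0,0,0,0,0]]]"
```

```text
t: 4.7
ee_pos: [448.5, -316.0, 137.6]
orientation: [-2.359, -2.075, 0.0]
ft_force: [-1.3, -0.5, -1.3]
width: 23.6
grasp_force: 30.0
```

```bash
python3 -m inch "[[[0,0,-25,0,0,0,0],[0,0,-60,0,0,0,0],[0,0,-100,0,0,0,0],[0,0,-125,0,0,0,0],[40,-6,-125,0,0,0,0],[80,-12,-125,0,0,0,0],[130,-19,-125,0,0,0,0],[180,-26,-125,0,0,0,0],[230,-33,-125,0,0,0,0],[280,-40,-125,0,0,0,0],[330,-47,-125,0,0,0,0],[380,-54,-125,0,0,0,0],[430,-61,-125,0,0,0,0],[480,-68,-125,0,0,0,0],[530,-76,-125,0,0,0,0],[570,-81,-125,0,0,0,0],[590,-84,-125,0,0,0,0],[590,-84,-125,0,0,0,0],[590,-84,-125,0,0,0,0],[590,-84,-125,0,0,0,0]]]"
python3 - <<'E'
from h import *
o,im=snap('wrist','w3.png'); print(o['ee_pos'],o['ft_force'],o['width'],proj(o,im,[451,363,70]),proj(o,im,o['ee_pos']))
E
```

```text
t: 6.7
ee_pos: [440.4, 278.6, 262.4]
orientation: [2.36, 2.074, -0.002]
ft_force: [0.1, 0.1, -1.3]
width: 23.5
grasp_force: 30.0
[440.36385743 278.64647204 262.44673838] [ 0.13690847  0.12104174 -1.29525928] 23.527776454292272 (np.float64(275.32255196252504), np.float64(108.62469140236547)) (np.float64(274.9825280451945), np.float64(275.77524094606537))
```

View pics/w3.png

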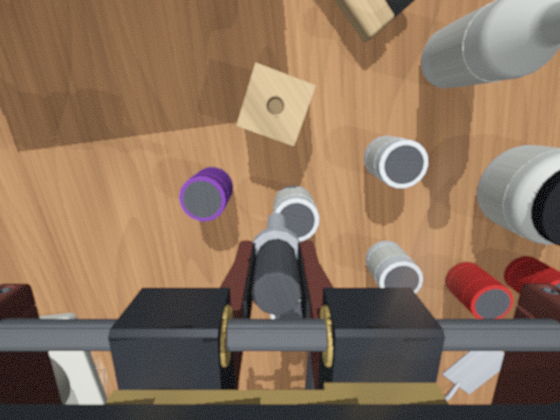

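The stand hole is at about (276,105), and the pin hangs in the grip with its tip near (278,215).

```bash
python3 - <<'E'
from h import *
o,im=snap('wrist'); f=im['frame']; hsv=cv2.cvtColor(f,cv2.COLOR_RGB2HSV); g=cv2.cvtColor(f,cv2.COLOR_RGB2GRAY)
print(g[92:118,264:288])
m=(g[88:122,260:292]<125).astype(np.uint8); n,l,s,c=cv2.connectedComponentsWithStats(m)
for i in range(1,n):
    if s[i][4]>20: u,v=c[i]+[260,88]; print(s[i],u,v,ray(o,im,u,v,70))
c=cv2.resize(f[190:270,240:320],(640,640),interpolation=cv2.INTER_CUBIC)[:600]; cv2.imwrite('pics/c3.png',c[:,:,::-1])
E
```

```text
[[202 200 200 198 200 199 201 203 201 204 199 203 204 206 206 207 202 203
  202 204 202 204 204 201]
 [202 205 200 199 201 199 202 202 204 203 201 201 201 205 204 205 205 202
  203 201 204 204 203 202]
 [202 201 202 201 201 200 199 200 201 199 198 198 197 201 205 206 206 205
  203 203 203 203 202 202]
 [201 200 203 202 202 201 196 194 187 185 181 178 180 187 194 202 203 207
  203 203 201 204 205 204]
 [197 201 201 202 199 195 184 175 158 151 145 146 148 160 176 189 198 203
  205 204 204 202 200 203]
 [196 199 200 201 191 178 161 138 121 110 107 106 111 117 140 158 181 197
  203 207 203 202 202 203]
 [194 197 199 192 177 151 123  98  90  93 100 104 100 103 108 123 150 178
  193 201 205 203 202 203]
 [190 191 192 178 150 114  93  92 103 114 127 127 126 116 109 110 122 149
  179 197 206 201 205 205]
 [193 192 182 157 125  93  94 116 129 137 144 147 140 140 126 118 110 125
  157 189 203 204 203 200]
 [188 187 167 136 105  98 117 132 145 145 149 147 153 147 145 135 117 115
  142 174 196 207 204 205]
 [186 180 157 118  94 114 133 143 149 147 147 148 147 149 147 144 133 121
  126 158 192 20
[... 921 characters left out ...]
[188 189 191 186 172 153 137 133 131 136 141 147 141 145 149 153 165 180
  193 200 204 202 201 202]
 [187 186 191 191 185 175 157 149 141 140 143 143 149 155 166 175 184 194
  199 199 203 200 201 203]
 [186 184 189 191 190 185 181 174 164 161 156 162 170 176 187 193 200 200
  200 201 199 199 202 203]
 [183 185 186 189 193 193 193 185 183 179 173 175 179 186 192 200 201 201
  202 201 201 201 201 203]
 [182 183 185 186 189 193 191 193 189 187 181 177 178 180 185 193 200 203
  203 199 200 200 202 202]
 [182 186 185 185 189 190 194 192 191 187 184 178 180 178 185 193 198 203
  201 201 200 202 199 201]]
[ 7  9 15 13 52] 272.3269230769231 100.78846153846153 [449.19246381 370.95998112  70.        ]
```

View pics/c3.png

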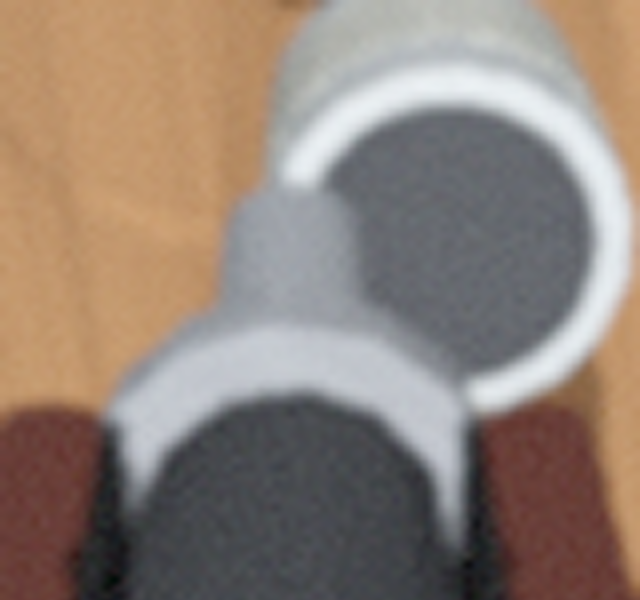

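```bash
python3 - <<'E'
from h import *
o,im=snap('wrist'); p=np.array(o['ee_pos']);Rt=R(o['orientation'])
h=ray(o,im,274.8,105,70); print('hole',h)
for u,v,z,r in [(277.5,230.6,236.8,16),(277.5,239.5,236.8,12)]:
    print(Rt.T@(ray(o,im,u,v,z)-p)-[r,0,0])
h[2]=p[2]; print('shift',Rt.T@(h-p))
print([ (ray(o,im,u,v,64)).round(1) for u,v in [(405,164),(298,218.5),(402,279)]])
E
```

```text
hole [451.35270119 366.63763993  70.        ]
[-0.93532163  1.40556443 25.8723472 ]
[-2.56801925  1.4151765  25.8738463 ]
shift [ 8.86882743e+01 -7.47091018e-01 -2.35174986e-02]
[array([586.4, 286.5,  64. ]), array([461.8, 238.3,  64. ]), array([581.5, 142.5,  64. ])]
```

```bash
python3 -m inch "[[[40,-1,0,0,0,0,0],[80,-2,0,0,0,0,0],[90,-2,20,0,0,0,0],[90,-2,50,0,0,0,0],[90,-2,80,0,0,0,0],[90,-2,92,0,0,0,0],[90,-2,92,0,0,0,0],[90,-2,96,0,0,0,0],[90,-2,100,0,0,0,0],[90,-2,103,0,0,0,0],[90,-2,103,0,0,0,0]]]"
python3 - <<'E'
from h import *
o,im=snap('wrist','w4.png')
c=cv2.resize(im['frame'][170:310,200:350],(640,600),interpolation=cv2.INTER_CUBIC); cv2.imwrite('pics/c4.png',c[:,:,::-1])
E
```

```text
t: 7.95
ee_pos: [450.2, 369.4, 160.0]
orientation: [2.359, 2.075, 0.001]
ft_force: [-0.0, 0.1, -1.1]
width: 23.8
grasp_force: 30.0
```

```bash
python3 -m inch "[[[0,0,4,0,0,0,0],[0,0,8,0,0,0,0],[0,0,12,0,0,0,0],[0,0,12,0,0,0,0]]]"; python3 -m inch "[[[0,0,4,0,0,0,0],[0,0,8,0,0,0,0],[0,0,12,0,0,0,0],[0,0,12,0,0,0,0]]]"
```

```text
t: 8.4
ee_pos: [449.8, 368.9, 146.8]
orientation: [2.359, 2.075, -0.002]
ft_force: [1.3, -2.9, -2.5]
width: 23.3
grasp_force: 30.0
t: 8.8
ee_pos: [449.9, 369.0, 134.9]
orientation: [2.359, 2.075, -0.002]
ft_force: [1.5, -2.2, -3.7]
width: 23.0
grasp_force: 30.0
```

```bash
python3 -m inch "[[[0,0,5,0,0,0,0],[0,0,10,0,0,0,0],[0,0,15,0,0,0,0],[0,0,20,0,0,0,0],[0,0,25,0,0,0,0],[0,0,28,0,0,0,0],[0,0,31,0,0,0,0],[0,0,31,0,0,0,0]]]"
```

```text
t: 9.6
ee_pos: [449.9, 368.9, 103.8]
orientation: [2.359, 2.075, -0.002]
ft_force: [2.4, -3.9, -4.1]
width: 23.6
grasp_force: 30.0
```

```bash
python3 -m inch "[[[0,0,0,0,0,0,60],[0,0,0,0,0,0,60],[0,0,0,0,0,0,100],[0,0,0,0,0,0,100],[0,0,-15,0,0,0,100],[0,0,-50,0,0,0,100],[0,0,-100,0,0,0,100],[-30,4,-150,0,0,0,100],[-70,10,-190,0,0,0,100],[-120,18,-190,0,0,0,100],[-170,25,-190,0,0,0,100],[-220,32,-190,0,0,0,100],[-270,40,-190,0,0,0,100],[-320,47,-190,0,0,0,100],[-370,54,-190,0,0,0,100],[-420,62,-190,0,0,0,100],[-470,69,-190,0,0,0,100],[-520,76,-190,0,0,0,100],[-560,83,-190,0,0,0,100],[-583,86,-190,0,0,0,100]]]"
python3 -m inch "[[[0,0,0,0,0,0,100],[0,0,0,0,0,0,100]]]"
python3 - <<'E'
from h import *
o,im=snap('wrist','w5.png'); print(o['ee_pos'],proj(o,im,[471,-149,136]))
c=cv2.resize(im['frame'][0:250,180:400],(528,600),interpolation=cv2.INTER_CUBIC); cv2.imwrite('pics/c5.png',c[:,:,::-1])
o,im=snap('side','s5.png'); u,v=map(int,proj(o,im,[450,369,90])); print(u,v)
g=cv2.cvtColor(im['frame'],cv2.COLOR_RGB2GRAY)
for z in (70,110): print([x for x in g[int(proj(o,im,[450,369,z])[1]),u-15:u+15]])
E
```

```text
t: 11.6
ee_pos: [460.9, -223.1, 296.1]
orientation: [2.359, 2.071, 0.001]
ft_force: [0.6, -0.4, 0.4]
width: 87.8
grasp_force: 0.0
t: 11.8
ee_pos: [460.7, -220.0, 295.3]
orientation: [2.361, 2.073, 0.001]
ft_force: [0.3, 0.6, -0.5]
width: 87.8
grasp_force: 0.0
[ 460.72697945 -219.95512614  295.31860542] (np.float64(276.42665914269224), np.float64(123.20895513045784))
220 290
[np.uint8(140), np.uint8(140), np.uint8(141), np.uint8(144), np.uint8(158), np.uint8(174), np.uint8(180), np.uint8(182), np.uint8(183), np.uint8(181), np.uint8(182), np.uint8(186), np.uint8(180), np.uint8(154), np.uint8(116), np.uint8(92), np.uint8(87), np.uint8(88), np.uint8(91), np.uint8(104), np.uint8(134), np.uint8(154), np.uint8(148), np.uint8(128), np.uint8(121), np.uint8(137), np.uint8(156), np.uint8(165), np.uint8(168), np.uint8(170)]
[np.uint8(144), np.uint8(144), np.uint8(144), np.uint8(143), np.uint8(143), np.uint8(140), np.uint8(136), np.uint8(132), np.uint8(132), np.uint8(132), np.uint8(130), np.uint8(115), np.uint8(94), np.uint8(86), np.uint8(89), np.uint8(91), np.uint8(91), np.uint8(86), np.uint8(78), np.uint8(61), np.uint8(69), np.uint8(112), np.uint8(136), np.uint8(141), np.uint8(145), np.uint8(149), np.uint8(152), np.uint8(151), np.uint8(149), np.uint8(149)]
```

View pics/c5.png

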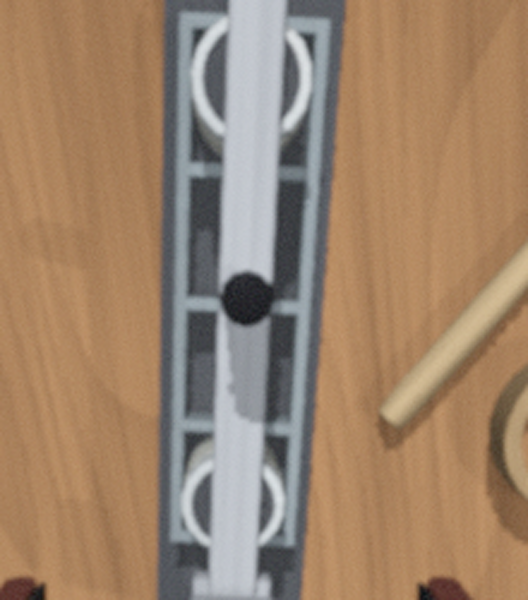

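```bash
python3 - <<'E'
from h import *
o,im=snap('wrist'); p=np.array(o['ee_pos']);Rt=R(o['orientation'])
P=lambda x,y,z: ray(o,im,180+x/2.4,y/2.4,z)
k=P(247,298,136); print('knob',k, 'rel',Rt.T@(k-p))
for y,l,r in [(20,187,325),(170,185,312),(303,181,305.5),(428,178,299),(541,176,293)]:
    q=(P(l,y,30)+P(r,y,30))/2; print('div',q.round(1),(P(r,y,30)-P(l,y,30)).round(1))
print('bar',((P(230,10,90)+P(285,10,90))/2).round(1),((P(212,570,90)+P(259,570,90))/2).round(1))
E
```

```text
knob [ 476.88167465 -149.44970592  136.        ] rel [ 70.77489692   7.06205773 159.11841246]
div [498.6 -25.5  30. ] [65.9 -8.4  0. ]
div [487.  -91.1  30. ] [63.9 -8.2  0. ]
div [ 476.4 -155.6   30. ] [65.8 -8.4  0. ]
div [ 465.6 -222.5   30. ] [67.1 -8.6  0. ]
div [ 454.9 -289.    30. ] [68.  -8.7  0. ]
bar [495.6 -38.6  90. ] [ 455.9 -282.4   90. ]
```

```bash
python3 -m inch "[[[35,3,40,0,0,0.032,41],[71,6,80,0,0,0.032,41],[71,6,80,0,0,0.032,41],[71,6,80,0,0,0.032,41],[71,6,120,0,0,0.032,41],[71,6,120,0,0,0.032,41],[71,6,120,0,0,0.032,41],[71,6,120,0,0,0.032,41],[71,6,120,0,0,0.032,41],[71,6,140,0,0,0.032,41],[71,6,150,0,0,0.032,41]]]"
python3 - <<'E'
from h import *
o,im=snap('wrist','w6.png'); p=np.array(o['ee_pos']);Rt=R(o['orientation'])
print(p,Rt.round(3),proj(o,im,p),proj(o,im,[475.5,-149.5,136]),o['ft_force'],o['width'])
c=cv2.resize(im['frame'][200:400,160:400],(600,500)); cv2.imwrite('pics/c6.png',c[:,:,::-1])
E
```

```text
t: 13.05
ee_pos: [476.2, -150.4, 144.9]
orientation: [2.391, 2.036, 0.001]
ft_force: [-0.1, 0.1, -0.6]
width: 35.9
grasp_force: 0.0
[ 476.17578463 -150.44360659  144.93804746] [[ 0.16   0.987  0.001]
 [ 0.987 -0.16  -0.   ]
 [-0.     0.001 -1.   ]] (np.float64(275.0443817533822), np.float64(275.8054731186235)) (np.float64(273.5775301681612), np.float64(266.22619326269455)) [-0.09593404  0.0667828  -0.59058798] 35.85802372706791
```

View pics/c6.png

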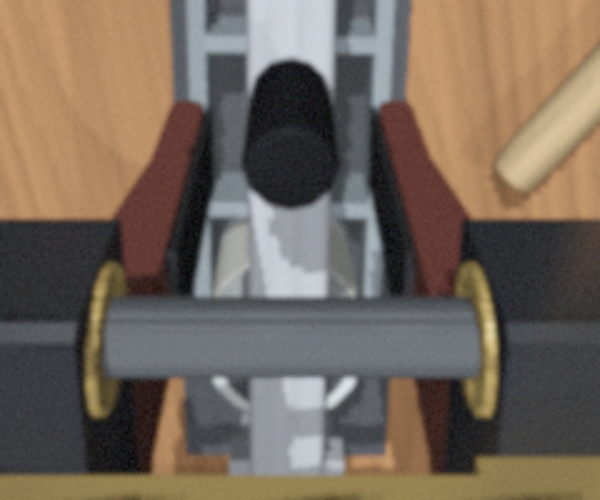

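The knob sits centred between the fingers. I'll lower over it and swing the bar open along the arc.

```bash
python3 -m inch "[[[0,0,15,0,0,0,41],[0,0,30,0,0,0,41],[0,0,30,0,0,0,41]]]"
python3 -m inch "[[[1,15,0,0,0,-0.1,41],[3,30,0,0,0,-0.2,41],[7,44,0,0,0,-0.3,41],[12,58,0,0,0,-0.4,41],[18,72,0,0,0,-0.5,41],[26,85,0,0,0,-0.6,41],[35,97,0,0,0,-0.7,41],[45,108,0,0,0,-0.8,41],[57,118,0,0,0,-0.9,41],[69,126,0,0,0,-1.0,41],[82,134,0,0,0,-1.1,41],[96,140,0,0,0,-1.2,41],[110,145,0,0,0,-1.3,41],[125,148,0,0,0,-1.4,41],[132,149,0,0,0,-1.45,41],[132,149,0,0,0,-1.45,41],[132,149,0,0,0,-1.45,41],[132,149,0,0,0,-1.45,41]]]"
```

```text
t: 13.4
ee_pos: [475.1, -150.0, 113.8]
orientation: [-2.39, -2.035, 0.002]
ft_force: [-0.6, 0.4, -0.4]
width: 35.6
grasp_force: 0.0
t: 15.2
ee_pos: [644.1, -44.0, 115.1]
orientation: [0.442, 3.11, -0.0]
ft_force: [0.2, -0.2, 0.8]
width: 36.4
grasp_force: 0.0
```

```bash
python3 -m inch "[[[0,0,-20,0,0,0,41],[0,0,-60,0,0,0,41],[0,0,-100,0,0,0.1,41],[30,5,-140,0,0,0.25,100],[60,11,-185,0,0,0.4,100],[100,19,-185,0,0,0.55,100],[140,27,-185,0,0,0.7,100],[180,35,-185,0,0,0.85,100],[225,44,-185,0,0,1.0,100],[225,44,-185,0,0,1.15,100],[225,44,-185,0,0,1.3,100],[225,44,-185,0,0,1.45,100],[225,44,-185,0,0,1.45,100],[225,44,-185,0,0,1.45,100]]]"
python3 - <<'E'
from h import *
o,im=snap('wrist','w7.png'); p=np.array(o['ee_pos']);Rt=R(o['orientation'])
print(p,Rt.round(3)); f=im['frame']; hsv=cv2.cvtColor(f,cv2.COLOR_RGB2HSV)
# dark-grey can tops: low saturation, mid value; white rims
m=((hsv[...,1]<45)&(hsv[...,2]>185)).astype(np.uint8)
cs,_=cv2.findContours(m,cv2.RETR_CCOMP,cv2.CHAIN_APPROX_NONE)
for c in cs:
    a=cv2.contourArea(c)
    if 300<a<6000 and len(c)>20:
        e=cv2.fitEllipse(c); print(int(a),np.round(e[0],1),np.round(e[1],1),ray(o,im,*e[0],64).round(1))
ot,it=snap('top','t7.png'); print(proj(ot,it,[437,112,64]))
E
```

```text
t: 16.6
ee_pos: [440.0, 60.7, 299.8]
orientation: [2.389, 2.041, 0.0]
ft_force: [0.3, -0.5, 0.4]
width: 88.0
grasp_force: 0.0
[440.01483089  60.71319493 299.78582564] [[ 0.156  0.988  0.   ]
 [ 0.988 -0.156  0.   ]
 [ 0.     0.    -1.   ]]
1381 [515.8 252. ] [ 17.4 125.4] [742.9 -85.8  64. ]
1558 [395.4 235.6] [ 17.5 151.5] [584.5 -36.8  64. ]
1437 [478.8 218.5] [36.9 57.7] [692.3 -29.7  64. ]
3719 [ 36.3 222.7] [ 44.3 136.8] [123.9  54.2  64. ]
1564 [267.6 139.6] [44.1 45.3] [438.4 111.9  64. ]
1090 [267.6 140.5] [37.1 37.5] [438.2 110.8  64. ]
1753 [384.3  94. ] [44.9 49.7] [579.7 141.7  64. ]
1247 [384.5  94.5] [37.7 42.2] [579.9 141.1  64. ]
434 [267.2  19.8] [45.9 50.8] [458.7 237.2  64. ]
(np.float64(270.1216420998854), np.float64(248.08960892882038))
```

View pics/w7.png

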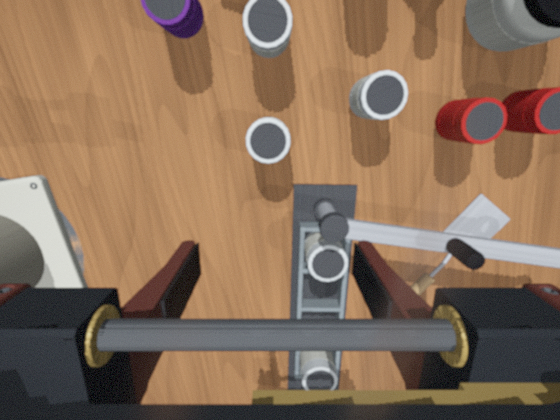

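The bar is wide open, and the nearest spare is at (268,140). I'll grasp that can.

```bash
python3 -m inch "[[[50,-11,50,0,0,0,100],[50,-11,100,0,0,0,100],[50,-11,150,0,0,0,100],[50,-11,190,0,0,0,100],[50,-11,220,0,0,0,100],[50,-11,240,0,0,0,100],[50,-11,250,0,0,0,100],[50,-11,250,0,0,0,100],[50,-11,250,0,0,0,0],[50,-11,250,0,0,0,0],[50,-11,250,0,0,0,0],[50,-11,250,0,0,0,0],[50,-11,250,0,0,0,0],[50,-11,250,0,0,0,0],[50,-11,250,0,0,0,0],[50,-11,250,0,0,0,0],[50,-11,250,0,0,0,0]]]"
```

```text
t: 18.4
ee_pos: [437.7, 112.2, 50.3]
orientation: [2.391, 2.037, 0.001]
ft_force: [-0.6, -0.7, 8.0]
width: 54.0
grasp_force: 30.0
```

```bash
python3 -m inch "[[[0,0,-20,0,0,0,0],[0,0,-60,0,0,0,0],[0,0,-105,0,0,0,0],[0,0,-150,0,0,0,0],[-40,10,-150,0,0,0,0],[-90,23,-150,0,0,0,0],[-140,37,-150,0,0,0,0],[-190,50,-150,0,0,0,0],[-240,64,-150,0,0,0,0],[-275,73,-150,0,0,0,0],[-293,78,-150,0,0,0,0],[-293,78,-120,0,0,0,0],[-293,78,-90,0,0,0,0],[-293,78,-60,0,0,0,0],[-293,78,-60,0,0,0,0]]]"
python3 - <<'E'
from h import *
o,im=snap('wrist','w8.png'); p=np.array(o['ee_pos']); print(p,o['width'])
c=cv2.resize(im['frame'][30:330,170:380],(420,600),interpolation=cv2.INTER_CUBIC); cv2.imwrite('pics/c8.png',c[:,:,::-1])
E
```

```text
t: 19.9
ee_pos: [464.6, -188.5, 106.4]
orientation: [-2.387, -2.032, 0.005]
ft_force: [-1.0, 0.2, -0.7]
width: 53.6
grasp_force: 30.0
[ 464.61022555 -188.45214046  106.40230489] 53.629856474745154
```

View pics/c8.png

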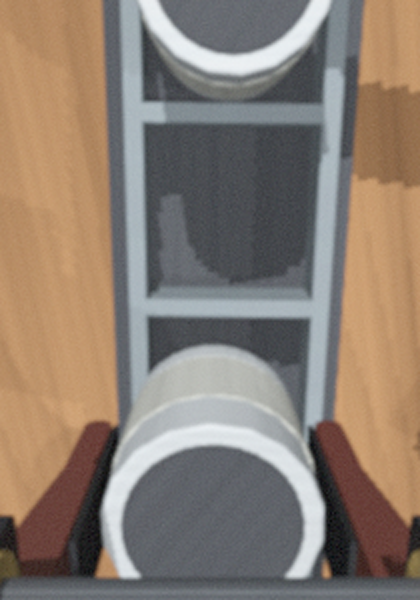

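```bash
python3 -m inch "[[[0,0,0,0,0,0,0],[0,0,0,0,0,0,0]]]"; python3 - <<'E'
from h import *
o,im=snap('wrist'); p=np.array(o['ee_pos']);Rt=R(o['orientation']); f=im['frame']; print(p,o['ft_force'])
# tray walls: bluish light grey
g=f.astype(int); m=((g[...,2]-g[...,0]>8)&(g[...,1]>115)&(g[...,1]<185))
for v in (86,100,120,140,160,182): print(v,np.where(m[v,215:360])[0]+215)
for u in (260,280,300): print(u,np.where(m[70:200,u])[0]+70)
E
```

```text
t: 20.15
ee_pos: [468.6, -189.9, 111.2]
orientation: [2.39, 2.036, 0.002]
ft_force: [0.1, 0.6, -0.7]
width: 53.5
grasp_force: 30.0
[ 468.55873723 -189.9008973   111.19528636] [ 0.10615684  0.59173348 -0.73747574]
86 [224 225 226 227 228 229 231 233 234 235 236 239 240 244 245 246 247 248
 249 250 251 252 253 254 255 256 257 258 259 260 261 262 263 264 265 266
 267 268 269 270 271 272 273 274 275 276 277 278 279 280 281 282 283 284
 285 286 287 288 289 290 291 292 293 294 295 296 297 298 299 300 301 302
 303 304 305 306 307 308 309 310 311 312 313 314 315 316 317 318 319 320
 321 322 323 324 325 326 328 330 331 332]
100 [225 226 227 229 230 233 234 235 322 323 324 325 326 327 329 330 331]
120 [226 227 228 230 232 233 234 235 321 322 324 325 326 328 329 330]
140 [226 227 228 229 230 231 232 233 234 235 236 319 320 321 323 324 325 327
 328 329]
160 [227 228 229 231 232 233 234 235 236 318 319 320 321 322 323 324 325 326
 327 328]
182 [228 229 230 231 232 233 234 235 236 237 238 239 240 241 243 244 245 246
 247 248 249 250 251 252 254 255 256 258 262 263 264 267 268 270 271 273
 274 276 277 278 280 283 284 285 286 287 288 290 292 293 294 295 296 297
 298 299 300 301 303 304 307 308 309 310 311 313 314 315 316 319 321 325
 326 327]
260 [ 80  81  82  83  84  85  86  87  88  89 171 172 173 174 175 176 177 178
 180 181 184 185]
280 [ 81  82  83  84  85  86  87  88  89 171 172 173 174 175 176 177 178 179
 180 181 182 184 185]
300 [ 81  82  83  84  85  86  87  88  89  90 171 172 173 174 175 176 177 178
 179 180 181 182 183 184 185]
```

```bash
python3 - <<'E'
from h import *
o,im=snap('wrist'); p=np.array(o['ee_pos']);Rt=R(o['orientation']); f=im['frame']
T=lambda u,v,z:(Rt.T@(ray(o,im,u,v,z)-p)).round(1)
a=T(278,85,30); b=T(277,181,30); print('div01',a,'div12',b)
print('walls',T(225,120,30),T(331,120,30),T(226.5,160,30),T(329,160,30))
print('can rim front',T(276.5,242,p[2]+14),'L/R',T(221.5,296,p[2]+14),T(332.5,296,p[2]+14))
E
```

```text
div01 [99.1  1.8 81.1] div12 [32.8  1.2 81.2]
walls [ 76.3 -35.2  81. ] [76.3 39.  81.2] [ 48.3 -35.4  81. ] [48.3 39.  81.2]
can rim front [ 25.1   0.7 -14. ] L/R [ -2.9 -25.6 -14.1] [ -3.   27.6 -13.9]
```

```bash
python3 -m inch "[[[2,1,10,0,0,0,0],[2,1,20,0,0,0,0],[2,1,28,0,0,0,0],[2,1,34,0,0,0,0],[2,1,38,0,0,0,0],[2,1,42,0,0,0,0],[2,1,46,0,0,0,0],[2,1,50,0,0,0,0],[2,1,53,0,0,0,0],[2,1,53,0,0,0,0]]]"
```

```text
t: 21.25
ee_pos: [468.8, -187.7, 56.5]
orientation: [-2.392, -2.037, 0.0]
ft_force: [0.3, 0.2, -2.1]
width: 53.7
grasp_force: 30.0
```

```bash
python3 -m inch "[[[0,0,0.5,0,0,0,0],[0,0,0.5,0,0,0,100],[0,0,0.5,0,0,0,100],[0,0,0.5,0,0,0,100],[0,0,0.5,0,0,0,100],[0,0,0.5,0,0,0,100],[0,0,-15,0,0,0,100],[0,0,-50,0,0,0,100],[0,0,-100,0,0,0,100],[30,-7,-150,0,0,0,100],[70,-16,-190,0,0,0,100],[115,-26,-220,0,0,0,100],[160,-37,-243,0,0,0,100],[210,-48,-243,0,0,0,100],[260,-60,-243,0,0,0,100],[310,-71,-243,0,0,0,100],[340,-78,-243,0,0,0,100],[350,-80,-243,0,0,0,100],[350,-80,-243,0,0,0,100],[350,-80,-243,0,0,0,100]]]"
python3 - <<'E'
from h import *
o,im=snap('wrist','w9.png'); p=np.array(o['ee_pos']);Rt=R(o['orientation']); print(p)
f=im['frame']; hsv=cv2.cvtColor(f,cv2.COLOR_RGB2HSV)
m=((hsv[...,1]<45)&(hsv[...,2]>185)).astype(np.uint8)
cs,_=cv2.findContours(m,cv2.RETR_CCOMP,cv2.CHAIN_APPROX_NONE)
for c in cs:
    a=cv2.contourArea(c)
    if 800<a<2500:
        e=cv2.fitEllipse(c); q=ray(o,im,*e[0],64); print(int(a),np.round(e[0],1),np.round(e[1],1),q.round(1),(Rt.T@(q-p)).round(1))
E
```

```text
t: 23.25
ee_pos: [445.4, 169.9, 299.4]
orientation: [2.391, 2.038, -0.001]
ft_force: [0.8, 0.3, 0.4]
width: 87.8
grasp_force: 0.0
[445.4191523  169.91884167 299.43819316]
2259 [ 40.7 267.7] [38.8 84.9] [110.5 101.2  64. ] [-120.8 -319.7  235.7]
1385 [385.1 185.5] [40.2 43.9] [579.9 141.9  64. ] [ -6.1 137.3 235.4]
974 [385.2 186.5] [33.6 37. ] [579.9 140.7  64. ] [ -7.4 137.5 235.4]
1625 [277.8 123.2] [45.1 46. ] [458.8 237.7  64. ] [ 69.3   2.6 235.4]
1145 [277.8 123.7] [37.6 38.9] [458.8 237.2  64. ] [ 68.7   2.6 235.4]
805 [526.8  66.5] [31.1 72.3] [744.9 254.2  64. ] [130.9 282.5 235.2]
1901 [381.4  59.3] [46.3 52.3] [583.9 287.6  64. ] [138.3 118.2 235.3]
1366 [381.8  59.6] [39.1 44.6] [584.4 287.2  64. ] [138.  118.7 235.3]
```

```bash
python3 -m inch "[[[35,1,50,0,0,0,100],[71,1.5,100,0,0,0,100],[71,1.5,150,0,0,0,100],[71,1.5,190,0,0,0,100],[71,1.5,220,0,0,0,100],[71,1.5,240,0,0,0,100],[71,1.5,249,0,0,0,100],[71,1.5,249,0,0,0,100],[71,1.5,249,0,0,0,0],[71,1.5,249,0,0,0,0],[71,1.5,249,0,0,0,0],[71,1.5,249,0,0,0,0],[71,1.5,249,0,0,0,0],[71,1.5,249,0,0,0,0],[71,1.5,249,0,0,0,0],[71,1.5,249,0,0,0,0],[71,1.5,249,0,0,0,0]]]"
```

```text
t: 25.0
ee_pos: [458.8, 240.6, 51.3]
orientation: [2.391, 2.037, 0.001]
ft_force: [-1.4, -0.5, 6.2]
width: 53.6
grasp_force: 30.0
```

```bash
python3 -m inch "[[[0,0,-20,0,0,0,0],[0,0,-60,0,0,0,0],[0,0,-105,0,0,0,0],[0,0,-150,0,0,0,0],[-40,9,-150,0,0,0,0],[-90,20,-150,0,0,0,0],[-140,30,-150,0,0,0,0],[-190,41,-150,0,0,0,0],[-240,52,-150,0,0,0,0],[-290,63,-150,0,0,0,0],[-330,72,-150,0,0,0,0],[-355,77,-150,0,0,0,0],[-355,77,-120,0,0,0,0],[-355,77,-90,0,0,0,0],[-355,77,-60,0,0,0,0],[-355,77,-60,0,0,0,0],[-355,77,-60,0,0,0,0],[-355,77,-60,0,0,0,0]]]"
python3 - <<'E'
from h import *
o,im=snap('wrist','w10.png'); p=np.array(o['ee_pos']); print(p,o['width'])
f=im['frame'];g=f.astype(int); m=((g[...,2]-g[...,0]>8)&(g[...,1]>115)&(g[...,1]<185))
for v in (140,150,160,170): print(v,np.where(m[v,205:360])[0]+205)
for u in (260,280,300): print(u,np.where(m[70:250,u])[0]+70)
c=cv2.resize(f[30:330,170:380],(420,600),interpolation=cv2.INTER_CUBIC); cv2.imwrite('pics/c10.png',c[:,:,::-1])
E
```

```text
t: 26.8
ee_pos: [478.8, -122.4, 111.9]
orientation: [2.39, 2.036, 0.002]
ft_force: [0.2, 0.1, -3.2]
width: 53.8
grasp_force: 30.0
[ 478.76451408 -122.43986424  111.92102705] 53.8469451844958
140 [229 230 231 232 233 242 316 324 325 326 327 328 329 330]
150 [229 230 231 232 233 234 243 315 324 325 326 327 328 329]
160 [229 230 231 232 233 234 235 236 237 246 247 311 321 322 323 324 325 326
 327 328]
170 [230 231 232 233 234 235 236 237 238 243 254 255 304 314 315 320 321 322
 323 324 325 326 327 328]
260 [ 83  84  85  86  87  88  89  90  91  92  93 175 183 184 185 186 187 208
 238 242]
280 [ 84  85  86  87  88  89  90  91  92  93  96  97 104 105 180 205 206 235
 236 239]
300 [ 85  86  87  88  89  90  91  92  93 101 103 110 112 172 173 183 184 185
 186 187 214 239 240 242 243 245 248]
```

View pics/c10.png

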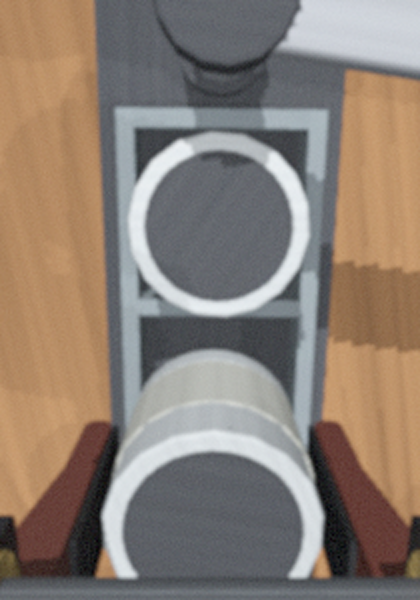

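```bash
python3 - <<'E'
from h import *
o,im=snap('wrist'); p=np.array(o['ee_pos']);Rt=R(o['orientation'])
T=lambda u,v,z:(Rt.T@(ray(o,im,u,v,z)-p)).round(1)
print(p,T(278,88.5,30),T(278,184,30),T(228.5,160,30),T(328.7,160,30),T(228.5,145,30),T(330,145,30))
print('can',T(276.5,245,p[2]+13),T(221.5,296,p[2]+13),T(332.5,296,p[2]+13))
E
```

```text
[ 478.93170053 -122.4982148   112.11459987] [97.   1.8 82.1] [30.3  2.  82.1] [ 48.2 -34.1  82. ] [48.2 38.9 82.2] [ 59.  -33.6  82. ] [59.  39.3 82.2]
can [ 23.2   0.7 -13. ] [ -3.6 -25.8 -13.1] [ -3.6  27.8 -12.9]
```

```bash
python3 -m inch "[[[1.5,1.5,10,0,0,0,0],[1.5,1.5,20,0,0,0,0],[1.5,1.5,28,0,0,0,0],[1.5,1.5,34,0,0,0,0],[1.5,1.5,38,0,0,0,0],[1.5,1.5,42,0,0,0,0],[1.5,1.5,46,0,0,0,0],[1.5,1.5,50,0,0,0,0],[1.5,1.5,54,0,0,0,0],[1.5,1.5,54,0,0,0,0]]]"
```

```text
t: 27.9
ee_pos: [479.7, -121.1, 56.7]
orientation: [2.392, 2.037, 0.0]
ft_force: [-0.4, 0.7, -1.3]
width: 53.4
grasp_force: 30.0
```

```bash
python3 -m inch "[[[0,0,0.5,0,0,0,0],[0,0,0.5,0,0,0,100],[0,0,0.5,0,0,0,100],[0,0,0.5,0,0,0,100],[0,0,0.5,0,0,0,100],[0,0,0.5,0,0,0,100],[0,0,-15,0,0,0,100],[0,0,-50,0,0,0,100],[0,0,-100,0,0,0,100],[-30,0,-150,0,0,0,100],[-60,0,-190,0,0,0,100],[-90,0,-215,0,0,0,100],[-100,0,-215,0,0,0,100],[-100,0,-215,0,0,0,100],[-100,0,-215,0,0,0,100]]]"
python3 - <<'E'
from h import *
o,im=snap('wrist','w11.png'); p=np.array(o['ee_pos']);Rt=R(o['orientation']); print(p)
f=im['frame']; hsv=cv2.cvtColor(f,cv2.COLOR_RGB2HSV)
m=((hsv[...,1]<45)&(hsv[...,2]>185)).astype(np.uint8)
cs,_=cv2.findContours(m,cv2.RETR_CCOMP,cv2.CHAIN_APPROX_NONE)
for c in cs:
    a=cv2.contourArea(c)
    if 500<a<3500:
        e=cv2.fitEllipse(c); print(int(a),np.round(e[0],1),np.round(e[1],1),ray(o,im,*e[0],70).round(1))
c=cv2.resize(f[0:280,160:400],(514,600),interpolation=cv2.INTER_CUBIC); cv2.imwrite('pics/c11.png',c[:,:,::-1])
E
```

```text
t: 29.4
ee_pos: [462.7, -218.9, 270.1]
orientation: [-2.39, -2.034, 0.001]
ft_force: [-0.3, -0.2, 0.1]
width: 87.9
grasp_force: 0.0
[ 462.70778668 -218.94292147  270.12043778]
739 [309.2 365. ] [22.1 47.8] [ 467.8 -472.9   70. ]
1486 [275.7 283.7] [42.2 48.3] [ 442.5 -341.2   70. ]
1511 [276.5 216.6] [42.9 44.9] [ 457.7 -253.6   70. ]
1089 [276.7 217.5] [36.5 38.2] [ 457.7 -254.8   70. ]
1761 [277.5 160. ] [47.1 47.7] [ 469.3 -188.4   70. ]
1263 [277.7 160.7] [40.1 40.3] [ 469.3 -189.2   70. ]
2062 [277.4  97.4] [49.9 52.7] [ 479.6 -123.6   70. ]
1498 [277.6  97.7] [42.6 44.9] [ 479.8 -124.    70. ]
1724 [461.6  37.3] [53.1 57. ] [669.3 -97.2  70. ]
567 [278.7  26.9] [50.2 56.3] [491.2 -59.1  70. ]
```

View pics/c11.png

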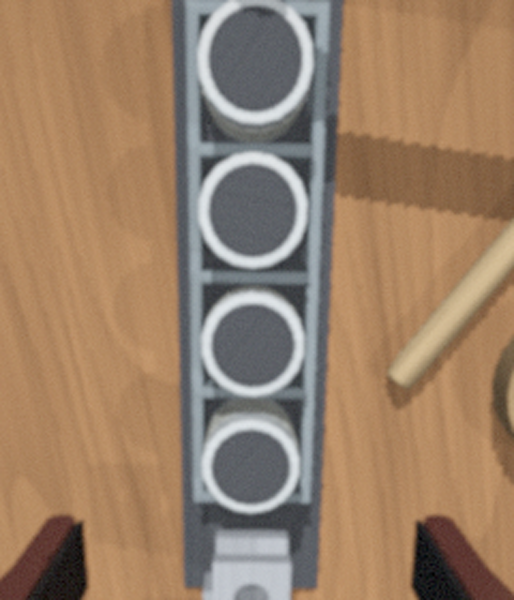

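All four cells now hold seated cans at an even 66 mm pitch. Next I'll close the bar.

```bash
python3 -m inch "[[[30,23,0,0,0,-0.14,65],[60,46,0,0,0,-0.28,65],[90,69,0,0,0,-0.42,65],[120,92,0,0,0,-0.56,65],[150,115,0,0,0,-0.7,65],[175,134,0,0,0,-0.84,65],[197,151,0,0,0,-0.98,65],[197,151,30,0,0,-1.12,65],[197,151,60,0,0,-1.26,65],[197,151,95,0,0,-1.42,65],[197,151,95,0,0,-1.42,65],[197,151,95,0,0,-1.42,65],[197,151,95,0,0,-1.42,65]]]"
python3 - <<'E'
from h import *
o,im=snap('wrist','w12.png'); p=np.array(o['ee_pos']);Rt=R(o['orientation']); print(p,Rt.round(3))
f=im['frame'];g=f.max(2)
m=(g[170:330,200:350]<60).astype(np.uint8); n,l,s,c=cv2.connectedComponentsWithStats(m)
for i in range(1,n):
    if s[i][4]>60: print(s[i],c[i]+[200,170])
print('proj knob top if centred',proj(o,im,[p[0],p[1],136]))
cv2.imwrite('pics/c12.png',cv2.resize(f[170:370,160:400],(600,500))[:,:,::-1])
E
```

```text
t: 30.75
ee_pos: [644.9, -49.0, 178.0]
orientation: [0.49, 3.102, 0.0]
ft_force: [0.2, -0.1, 0.1]
width: 57.1
grasp_force: 0.0
[644.94778163 -48.98510674 177.97886935] [[-0.951  0.308  0.002]
 [ 0.308  0.951 -0.   ]
 [-0.002  0.    -1.   ]]
[  62   38   30   45 1077] [276.14298979 230.77065924]
[   0   75   26   76 1026] [213.23099415 286.40740741]
[127  75  23  75 948] [338.17932489 285.37130802]
proj knob top if centred (np.float64(274.2362039638455), np.float64(241.14732135286388))
```

View pics/c12.png

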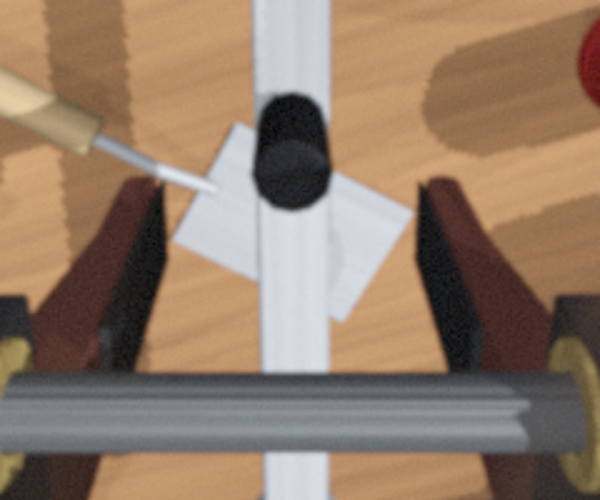

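The knob is centred between the fingers and the bar is parallel to the tool's x axis. I'll descend and swing it closed.

```bash
python3 -m inch "[[[0,0,30,0,0,0,65],[0,0,55,0,0,0,65],[0,0,63,0,0,0,65],[0,0,63,0,0,0,30],[0,0,63,0,0,0,30],[0,0,63,0,0,0,30],[0,0,63,0,0,0,30],[0,0,63,0,0,0,30]]]"
python3 -m inch "[[[1,-15,0,0,0,0.1,30],[3,-30,0,0,0,0.2,30],[7,-44,0,0,0,0.3,30],[12,-58,0,0,0,0.4,30],[18,-72,0,0,0,0.5,30],[26,-85,0,0,0,0.6,30],[35,-97,0,0,0,0.7,30],[45,-108,0,0,0,0.8,30],[57,-118,0,0,0,0.9,30],[69,-126,0,0,0,1.0,30],[82,-134,0,0,0,1.1,30],[96,-140,0,0,0,1.2,30],[110,-145,0,0,0,1.3,30],[119,-147,0,0,0,1.36,30],[119,-147,0,0,0,1.36,30],[119,-147,0,0,0,1.36,30]]]"
python3 - <<'E'
from h import *
o=status.get_obs(); p=np.array(o['ee_pos']);Rt=R(o['orientation']); print(p,Rt.round(3),o['ft_force'])
print(Rt.T@(np.array([475.3,-150,115])-p))
E
```

```text
t: 31.6
ee_pos: [644.5, -49.5, 114.5]
orientation: [0.486, 3.102, 0.0]
ft_force: [-0.6, 0.1, 0.1]
width: 26.4
grasp_force: 0.0
t: 33.2
ee_pos: [486.4, -153.1, 114.1]
orientation: [2.327, 2.109, 0.001]
ft_force: [0.3, -0.3, -0.6]
width: 26.5
grasp_force: 0.0
[ 486.37802386 -153.12729407  114.05815477] [[ 0.098  0.995  0.001]
 [ 0.995 -0.098 -0.   ]
 [-0.     0.001 -1.   ]] [ 0.25468417 -0.29379488 -0.57108555]
[  2.02337778 -11.33087979  -0.95223882]
```

```bash
python3 -m inch "[[[1,-4,0,0,0,0.025,30],[1,-8,0,0,0,0.05,30],[2,-11,0,0,0,0.065,30],[2,-13,0,0,0,0.065,30],[2,-13,0,0,0,0.065,30]]]"; python3 -m inch "[[[0,-1,0,0,0,0,30],[0,-2,0,0,0,0,30],[0,-2,0,0,0,0,30]]]"
```

```text
t: 33.7
ee_pos: [473.9, -149.8, 113.8]
orientation: [2.396, 2.03, 0.002]
ft_force: [4.9, -0.5, -1.9]
width: 26.7
grasp_force: 2.0
t: 34.0
ee_pos: [473.7, -149.9, 114.1]
orientation: [2.393, 2.028, 0.005]
ft_force: [10.9, -0.6, -6.0]
width: 26.5
grasp_force: 5.0
```

```bash
python3 -m inch "[[[0,2,0,0,0,0,30],[0,2,0,0,0,0,40],[0,2,-20,0,0,0,40],[0,2,-60,0,0,0,40],[0,2,-105,0,0,0,60],[0,2,-146,0,0,0,100],[40,-8,-146,0,0,-0.01,100],[90,-18,-146,0,0,-0.03,100],[140,-28,-146,0,0,-0.03,100],[190,-39,-146,0,0,-0.03,100],[240,-49,-146,0,0,-0.03,100],[290,-59,-146,0,0,-0.03,100],[340,-70,-146,0,0,-0.03,100],[385,-85,-146,0,0,-0.03,100],[410,-90,-146,0,0,-0.03,100],[420,-92,-146,0,0,-0.03,100],[420,-92,-146,0,0,-0.03,100],[420,-92,-146,0,0,-0.03,100]]]"
python3 - <<'E'
from h import *
o,im=snap('wrist','w13.png'); p=np.array(o['ee_pos']);Rt=R(o['orientation']); print(p,Rt.round(3))
print('pin top expected',proj(o,im,[450,368,120]),'collar',proj(o,im,[450,368,78]))
f=im['frame'];g=f.max(2)
m=(g[60:160,230:320]<90).astype(np.uint8); n,l,s,c=cv2.connectedComponentsWithStats(m)
for i in range(1,n):
    if s[i][4]>60: print(s[i],c[i]+[230,60],(Rt.T@(ray(o,im,*(c[i]+[230,60]),115)-p)).round(1))
print('park rel',Rt.T@(np.array([449.9,368.9,103.8])-p))
a=cv2.resize(f[50:160,220:330],(400,400)); 
o,im=snap('top'); b=cv2.resize(im['frame'][205:265,290:410],(800,400),interpolation=cv2.INTER_CUBIC)[:,400:]
cv2.imwrite('pics/c13.png',np.hstack([a,b])[:,:,::-1])
E
```

```text
t: 35.8
ee_pos: [449.0, 278.8, 259.3]
orientation: [2.366, 2.066, -0.002]
ft_force: [0.1, 0.0, 0.3]
width: 87.7
grasp_force: 0.0
[449.02139294 278.84900691 259.32571154] [[ 0.135  0.991 -0.001]
 [ 0.991 -0.135 -0.001]
 [-0.001 -0.001 -1.   ]]
pin top expected (np.float64(262.8258034927274), np.float64(103.65730128657576)) collar (np.float64(264.5762478395742), np.float64(104.77132434638038))
park rel [ 89.54432639 -11.11863667 155.42326012]
```

View pics/c13.png

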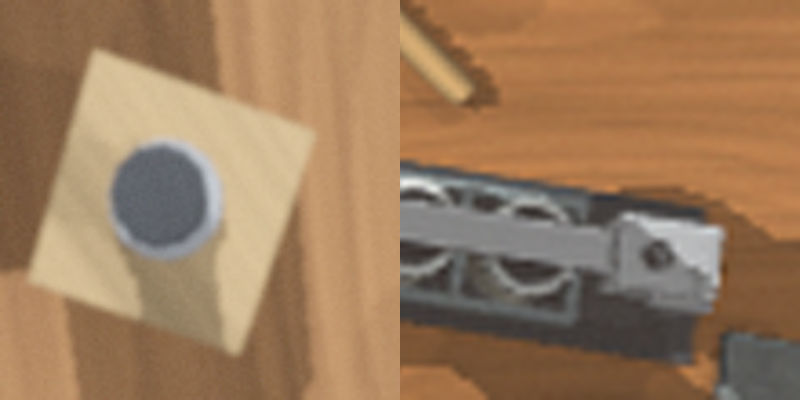

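The pin hangs upright in the stand and the bar's eye is home in the yoke. I'll regrasp the pin.

```bash
python3 -m inch "[[[40,-5,0,0,0,0,100],[89.5,-11,0,0,0,0,100],[89.5,-11,50,0,0,0,100],[89.5,-11,100,0,0,0,100],[89.5,-11,130,0,0,0,100],[89.5,-11,150,0,0,0,100],[89.5,-11,155.4,0,0,0,100],[89.5,-11,155.4,0,0,0,100],[89.5,-11,155.4,0,0,0,100]]]"; python3 -m inch "[[[0,0,0,0,0,0,0],[0,0,0,0,0,0,0],[0,0,0,0,0,0,0],[0,0,0,0,0,0,0],[0,0,0,0,0,0,0],[0,0,0,0,0,0,0],[0,0,0,0,0,0,0],[0,0,0,0,0,0,0],[0,0,0,0,0,0,0],[0,0,0,0,0,0,0],[0,0,0,0,0,0,0],[0,0,0,0,0,0,0],[0,0,0,0,0,0,0],[0,0,0,0,0,0,0]]]"
```

```text
t: 36.8
ee_pos: [451.5, 370.2, 105.5]
orientation: [2.367, 2.065, 0.003]
ft_force: [0.3, 0.1, 0.2]
width: 87.6
grasp_force: 0.0
t: 38.2
ee_pos: [450.5, 370.2, 104.2]
orientation: [-2.366, -2.066, 0.0]
ft_force: [-0.1, -0.4, -1.7]
width: 23.8
grasp_force: 30.0
```

```bash
python3 -m inch "[[[0,0,-15,0,0,0,0],[0,0,-45,0,0,0,0],[0,0,-80,0,0,0,0],[0,0,-120,0,0,0,0],[0,0,-158,0,0,0,0],[0,0,-158,0,0,0,0]]]"
python3 -m inch "[[[-30,4,0,0,0,0,0],[-70,8,0,0,0,0,0],[-115,14,0,0,0,0,0],[-160,19,0,0,0,0,0],[-205,25,0,0,0,0,0],[-250,30,0,0,0,0,0],[-295,35,0,0,0,0,0],[-340,41,0,0,0,0,0],[-385,46,0,0,0,0,0],[-430,51,0,0,0,0,0],[-475,57,0,0,0,0,0],[-520,62,0,0,0,0,0],[-565,68,0,0,0,0,0],[-610,73,0,0,0,0,0],[-655,78,0,0,0,0,0],[-700,84,0,0,0,0,0],[-740,89,0,0,0,0,0],[-760,91,0,0,0,0,0],[-760,91,0,0,0,0,0],[-760,91,0,0,0,0,0]]]"
python3 - <<'E'
from h import *
o,im=snap('wrist','w14.png'); p=np.array(o['ee_pos']);Rt=R(o['orientation']); print(p,o['width'],Rt.round(3))
u,v=proj(o,im,[448.5,-316,104]); print(u,v); u,v=int(u),int(v)
f=im['frame']; a=cv2.resize(f[v-25:v+25,u-25:u+25],(400,400),interpolation=cv2.INTER_CUBIC); b=cv2.resize(f[200:260,240:300],(400,400),interpolation=cv2.INTER_CUBIC)
cv2.imwrite('pics/c14.png',np.hstack([a,b])[:,:,::-1]); print(u-25,v-25)
E
```

```text
t: 38.8
ee_pos: [453.0, 372.1, 269.1]
orientation: [2.366, 2.066, 0.017]
ft_force: [0.5, 0.5, -1.5]
width: 23.4
grasp_force: 30.0
t: 40.8
ee_pos: [437.9, -394.1, 261.7]
orientation: [-2.365, -2.065, -0.0]
ft_force: [-1.0, 0.2, -1.1]
width: 23.5
grasp_force: 30.0
[ 437.92089548 -394.05137754  261.7163347 ] 23.52180896168973 [[ 0.135  0.991 -0.001]
 [ 0.991 -0.135  0.002]
 [ 0.002 -0.001 -1.   ]]
275.60868869157434 115.63627642524233
250 90
```

View pics/c14.png

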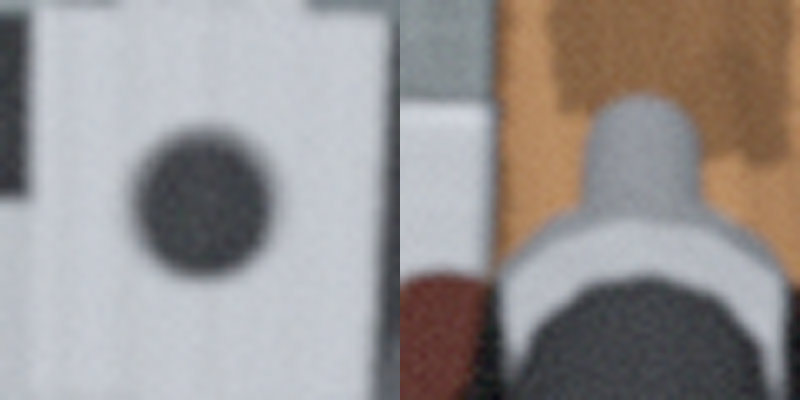

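```bash
python3 -m inch "[[[40,0,0,0,0,0,0],[75,-0.4,0,0,0,0,0],[81,-0.4,20,0,0,0,0],[81,-0.4,45,0,0,0,0],[81,-0.4,58,0,0,0,0],[81,-0.4,58,0,0,0,0],[81,-0.4,62,0,0,0,0],[81,-0.4,66,0,0,0,0],[81,-0.4,70,0,0,0,0],[81,-0.4,70,0,0,0,0]]]"
```

```text
t: 41.85
ee_pos: [448.8, -314.9, 192.1]
orientation: [-2.366, -2.066, 0.0]
ft_force: [0.4, 0.3, -2.3]
width: 23.5
grasp_force: 30.0
```

```bash
python3 -m inch "[[[0,0,4,0,0,0,0],[0,0,8,0,0,0,0],[0,0,12,0,0,0,0],[0,0,12,0,0,0,0]]]"; python3 -m inch "[[[0,0,4,0,0,0,0],[0,0,8,0,0,0,0],[0,0,12,0,0,0,0],[0,0,16,0,0,0,0],[0,0,16,0,0,0,0]]]"
```

```text
t: 42.25
ee_pos: [448.6, -314.6, 179.6]
orientation: [-2.366, -2.066, 0.0]
ft_force: [-0.4, 0.5, -1.6]
width: 23.5
grasp_force: 30.0
t: 42.75
ee_pos: [448.6, -314.6, 163.6]
orientation: [-2.365, -2.066, 0.0]
ft_force: [0.3, 0.4, -2.1]
width: 23.6
grasp_force: 30.0
```

Tip is at about 69 mm, already entering the lower ear with no resistance. Continuing to the seat at TCP z ≈ 138.

```bash
python3 -m inch "[[[0,0,5,0,0,0,0],[0,0,10,0,0,0,0],[0,0,15,0,0,0,0],[0,0,20,0,0,0,0],[0,0,23,0,0,0,0],[0,0,25,0,0,0,0],[0,0,25.5,0,0,0,0],[0,0,25.5,0,0,0,0]]]"
```

```text
t: 43.55
ee_pos: [449.0, -314.9, 138.8]
orientation: [2.366, 2.066, 0.0]
ft_force: [0.2, -0.9, -2.3]
width: 23.4
grasp_force: 30.0
```

```bash
python3 -m inch "[[[0,0,0.5,0,0,0,0],[0,0,1,0,0,0,0],[0,0,1,0,0,0,40],[0,0,1,0,0,0,60],[0,0,1,0,0,0,100],[0,0,1,0,0,0,100],[0,0,1,0,0,0,100],[0,0,-20,0,0,0,100],[0,0,-60,0,0,0,100],[0,0,-100,0,0,0,100],[-40,0,-130,0,0,0,100],[-80,0,-130,0,0,0,100],[-80,0,-130,0,0,0,100],[-80,0,-130,0,0,0,100]]]"
python3 - <<'E'
from h import *
o,im=snap('wrist','w15.png'); print(o['ee_pos'],o['ft_force'])
u,v=map(int,proj(o,im,[448.5,-316,112])); print(u,v,proj(o,im,[448.5,-316,154]))
a=cv2.resize(im['frame'][max(v-50,0):v+50,u-50:u+50],(400,400),interpolation=cv2.INTER_CUBIC)
o,im=snap('side'); u,v=map(int,proj(o,im,[460,-250,100])); b=cv2.resize(im['frame'][v-45:v+45,u-45:u+45],(400,400),interpolation=cv2.INTER_CUBIC)
cv2.imwrite('pics/c15.png',np.hstack([a,b])[:,:,::-1])
E
```

```text
t: 44.95
ee_pos: [437.6, -394.2, 268.4]
orientation: [-2.367, -2.064, -0.0]
ft_force: [0.0, -0.2, -0.3]
width: 88.0
grasp_force: 0.0
[ 437.59947177 -394.20806834  268.3527449 ] [ 0.02848378 -0.24104405 -0.28948272]
275 115 (np.float64(275.6322512823685), np.float64(115.67806907996184))
```

View pics/c15.png

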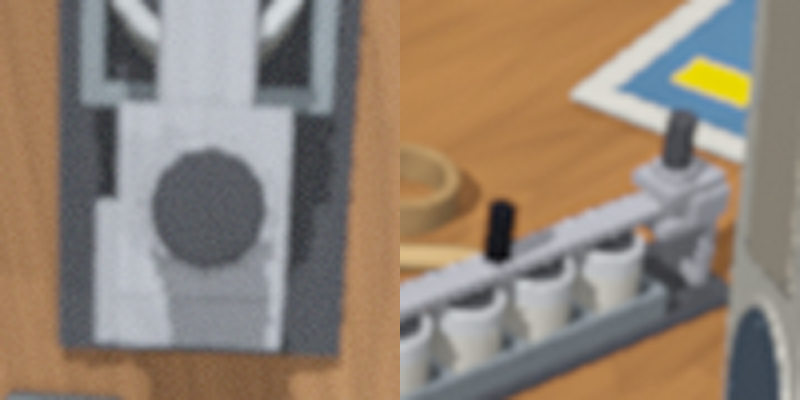

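The pin is upright with its collar on the top ear, the bar is closed over four seated cans, and the arm is clear. Handing in.

```bash
python3 -c "
from h import *
print(ctrl.close_job())"
```

```text
the job is handed in; nothing more can be done
None
```

I handed the job in at about 45 s. The last pictures show all four cells filled, the bar closed, the pin back in the yoke and the arm clear; `close_job` returned no verdict.

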